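# Take the slide cassette out of the reader

### The job

Swing the reader's arm about a quarter turn away from above the slide cassette, to either side, and leave it there. Then pinch the cassette's two side catches together with the fingers, lift the cassette level out of its well to at least 10 cm above where it sat, and finish still holding it up there by the pinched catches. Leave the other things on the worktop where they are.

Things in the scene. Friction and masses are not known exactly. Their poses are not given: they have to be found in the camera images.
- dock: Slide reader, bolted down: grey base plate 240x116x10 mm, aluminium well for the cassette, behind it a grey housing 54 high with a steel post. Origin on the worktop under the well's centre; +x from the well to the post, z up. Well 108 (x) by 85 (y) outside, top 40 mm above the worktop; along both long sides a 5 mm thick lip overhangs inward to 28.5 mm from the middle.
- reader_pivot (a point): Upright hinge axis of the reader's arm, on the post 125 mm behind (+x of) the well's centre, 114 mm above the worktop; arm boss 40 mm across, top at 128 mm.
- reader_knob (a point): Middle of the upright round knob at the arm's free end, 178 mm from the hinge axis: black, 16 mm diameter, from 124 to 170 mm above the worktop (this point at 150). Its arm is a bar 20 mm wide with a reading head 62x56 mm centred 120 mm from the axis, 101 to 123 mm above the worktop; a 26 mm collar surrounds the knob's foot, up to 124 mm.
- reader_arm (a joint): Angle of the arm about the upright hinge, rad: 0 = along the reader, head over the well's centre; positive = counter-clockwise seen from above (free end goes to the dock's -y side), stops at -1.75 and 1.75. Starts within 0.25 of 0. Stiff hinge: stays where left, turns with about 1 N at the knob.
- cassette: Slide cassette (magazine of glass slides), grey, 90 mm long (x), 54 wide over its end plates (y), 79 high, about 0.35 kg, seated in the well with its underside 10 mm above the worktop. Origin at the centre of its underside, axes as the dock's when seated. Its middle is only 30 mm wide between the catches. About 1.5 mm play in the well.
- cassette_grip (a point): Point midway between the two catch blades where the fingers should pinch, along the cassette's y: 58 mm above the cassette's underside (68 mm above the worktop when seated).
- catch_left (a joint): Travel of the black catch on the cassette's +y side, m: 0 = sprung out, 0.008 = pushed fully in. Blade 32 mm wide (x), 12 to 80 mm above the cassette's underside, outer face 27 mm from the middle when out (54 over both catches; 38 when pressed home). Its tooth, 14 to 23 mm up, sticks out 6 mm more under the well's lip; free from about 5 mm of travel.
- catch_right (a joint): The same for the catch on the cassette's -y side. Each catch's spring pushes outward with 1.2 N at rest, 4.4 N fully in.
- timer: Bystander: white digital timer, 66x64x21, near the reader's left side (mm); origin at the centre of its underside.
- petri_a: Bystander: flat round dish, 56 across, 4 high, left of the reader's rear (mm); origin at the centre of its underside.
- coverslips_a: Bystander: small square box, 36x36x22, left of the reader's front (mm); origin at the centre of its underside.
- coverslips_b: Bystander: small square box, 36x36x22, right of the reader's front (mm); origin at the centre of its underside.
- filter_cube_b: Bystander: black cube with round windows, 45x34x43, right of the reader (mm); origin at the centre of its underside.
- objective_case_b: Bystander: round screw-top case, 41 across, 58 high, right of the reader's rear (mm); origin at the centre of its underside.
- marker_blue: Bystander: marker pen, 13x135x15, lying farther out on the right (mm); origin at the centre of its underside.
Mind the look-alikes: they are no part of the job. Of the things shaped like the cassette, the glass one is meant.

How it is judged:
By the outcome, as a careful person would: the job done as asked, in the order asked, and still so for the second after the job is handed in, while the arm keeps its last pose, push and grip.
It also fails if it takes over 51 s, if anything falls off the work surface, if the arm or the gripper's body presses on something with over 40 N, if the wrist force passes 120 N, or if a joint passes its speed limit or range.

### The arm

A 6-joint arm with a two-finger parallel gripper is mounted at the origin on a cart in front of the work surface, level with it; the furniture and walls round the work are solid. World frame = base frame: x ahead of the robot, y to its left, z up, the work surface at z = 0. Lengths are in m, angles in rad, forces in N, time in s.
With the tool pointing down it reaches from about 0.35 to 0.775 m from the base axis. Payload 5.5 kg.
Tool frame: the origin (TCP) lies at the very end of the fingers, on their centre line; the grasp point (between the pads) lies env.pinch_z behind it (env.pinch_z is the distance from the TCP to the grasp point, in m); z points along the fingers, y is the line along which they close (so a half turn about z gives the same grasp; the last joint's range is limited). The gripper opens to 85 mm and grips with 20 to 120 N. Pads are 22 mm wide; open, the fingers measure 114 mm over their backs; the gripper's body (76 mm by 85 mm) begins 54 mm behind the grasp point. The pads swing forward as they close: fully open they stand 13 mm farther back than shut.
Start: joints at [-0.14, 0.313, 0.046, 1.304, 0, 1.431], TCP at [0.575, -0, 0.231] pointing down, gripper open.
Joint ranges: [-2.76, 2.76], [-0.86, 1.69], [-1.03, 1.26], [-2.2, 2.34], [-1.47, 1.5], [-3.14, 3.14]. Speed limits (rad/s): [2.57, 2.57, 3.14, 3.14, 3.14, 3.14].

### API

Orientations are given as a unit quaternion [w, x, y, z].
In Python, from workcell import env, eyes gives the robot as it stands.
- The arm moves only by the shell command python3 -m jog 'ROWS' [FORCE]. ROWS is JSON, one flat list of numbers, 7 for each row, row after row: the shift along the world's x, y, z as a fraction of full scale, then the turn, a rotation vector about the world's x, y, z as a fraction of full scale, then the opening, from -1 (shut) to 1 (fully open), so that 0 is half open. A call has 1 to 12 rows; each row is the pose to reach, as a shift and turn from the pose commanded when the call began, turning the shorter way round; what a row does not reach only later rows make up. Full scale, the value 1, is 20 cm for a shift and pi rad for a turn. A row lasts 1/12 s, in which the tool goes at most 41.7 mm and 7.16 degrees, less where a joint would pass 70% of its speed; a pose out of reach is approached as far as the arm can. A call with a number of a shift or a turn outside -1 to 1 is refused whole. A call with a gripper value outside its range is refused whole. The fingers move at their own pace and stop on an object; FORCE is the grip in N (left out, the last holds). Time passes only in rows, so rows that repeat a pose let the fingers close. It gives the time, the measured TCP pose, the force, the opening and the grip force at its end, in the units of the state.
- env.get_state(): the state, without advancing time (a new reading comes with each control period).
- eyes.read_camera(name): name is "scene" or "side" or "wrist"; returns (picture, depth): 480x640x3 uint8, red, green, blue; 480x640 float32, m along the optical axis (not along the pixel's ray), 0 where there is no reading.
- eyes.calibration(name): a dict with "fx", "fy", "cx", "cy" (pixels), "k1" (the pictures are not rectified: a ray, as slopes to the right and down, at radius r is drawn at 1 + k1 r^2 times it, then the intrinsics apply), "R" (3x3) and "t" (3): a world point X has camera coordinates R X + t; the wrist camera has in their place "tool_from_camera" (4x4, takes a point from camera to tool coordinates, whose origin is the TCP and whose axes are the flange's). Camera axes: x right, y down, z forward; pixel columns grow to the right and rows downward; lengths in m; the calibration is good to about 2 mm. A picture is of the moment at which its call begins: read the wrist's pose just before it. calibration takes no time and is no camera call.
- env.hand_in(): hands the job in; it is judged then, once.
The state is a dict: "clock": time; "joint_pos": joint angles; "qvel": joint speeds; "tau": joint torques, N m; "tcp_pos": TCP position; "orientation": TCP orientation; "wrist_force": force on the tool from outside, world axes, zero at the start; "ft_torque": the same for the moment, N m; "finger_gap": finger opening in m; "grip_force": force on a finger pad.
Only numpy, scipy, OpenCV 4.12 (cv2) and the standard library are available. Lean on these libraries where they do the work, as an engineer would, in place of code of your own. Each camera call takes 0.05 s, during which the arm holds its last target. There are 200 camera calls.

## Working session

There is one attempt and no reset: what is moved stays moved. The work goes in short steps, Python scripts to look and compute and a shell command to move; the robot and the scene stay as the last step left them, time stands still between calls to the robot, and variables do not carry over. Pictures are saved under pics/ and viewed, at most 10 in all, crops included, and the job is handed in when it is done.

```bash
ls; mkdir -p pics; cat > h.py <<'E'
import numpy as np, cv2
from workcell import env, eyes
from scipy.spatial.transform import Rotation as Rn
def Rq(q): return Rn.from_quat([q[1],q[2],q[3],q[0]])
def grab(n):
    s=env.get_state(); p,d=eyes.read_camera(n); c=eyes.calibration(n)
    if n=="wrist":
        T=np.eye(4); T[:3,:3]=Rq(s["orientation"]).as_matrix(); T[:3,3]=s["tcp_pos"]
        W=T@np.array(c["tool_from_camera"])
    else:
        W=np.eye(4); R=np.array(c["R"]); W[:3,:3]=R.T; W[:3,3]=-R.T@np.array(c["t"])
    return p,d,c,W
def rays(c,uv):
    K=np.array([[c["fx"],0,c["cx"]],[0,c["fy"],c["cy"]],[0,0,1.]])
    return cv2.undistortPoints(np.array(uv,float).reshape(-1,1,2),K,np.array([c["k1"],0,0,0,0.])).reshape(-1,2)
def onplane(c,W,uv,z):
    r=rays(c,uv); D=np.c_[r,np.ones(len(r))]@W[:3,:3].T; o=W[:3,3]
    return o+D*((z-o[2])/D[:,2])[:,None]
def cloud(d,c,W):
    v,u=np.mgrid[0:480,0:640]; r=rays(c,np.c_[u.ravel(),v.ravel()])
    P=np.c_[r,np.ones(len(r))]*d.ravel()[:,None]
    P=P@W[:3,:3].T+W[:3,3]; P[d.ravel()==0]=np.nan
    return P.reshape(480,640,3)
E
python3 - <<'E'
from h import *
print(env.get_state(), env.pinch_z)
for n in("scene","side","wrist"):
    p,d,c,W=grab(n); cv2.imwrite(f"pics/{n}0.png",p[:,:,::-1]); np.savez(f"{n}0.npz",p=p,d=d,W=W); print(n,W[:3,3],W[:3,2])
E
```

```text
pics
{'clock': 0.0, 'joint_pos': array([-1.39586232e-01,  3.13980562e-01,  4.49766478e-02,  1.30358597e+00,
        8.09774612e-06,  1.43124790e+00]), 'qvel': array([-0.00191712, -0.000382  ,  0.00187625,  0.00180919,  0.00066014,
       -0.00214513]), 'tau': array([-2.90074182e-03, -4.80629075e+01,  2.98531097e+01,  1.95313990e-02,
       -3.83516899e-04, -4.27451073e-05]), 'tcp_pos': array([5.74494339e-01, 7.17882518e-05, 2.30419195e-01]), 'orientation': array([-7.18602103e-04,  7.07119865e-01,  7.07093129e-01, -5.36502050e-04]), 'wrist_force': array([-0.88948715, -0.05716376,  0.03936153]), 'ft_torque': array([ 0.0063931 , -0.02397536, -0.04593073]), 'grip_force': 0.0, 'finger_gap': 0.08565841469667293} 0.0187
scene [ 0.04690291 -0.63102804  0.67703001] [ 0.5669506   0.57075944 -0.59397026]
side [ 0.62888711 -0.81025924  0.88543164] [-0.06863049  0.67787214 -0.73196941]
wrist [0.57346513 0.0696646  0.37243459] [-0.00208787 -0.27264771 -0.96211167]
```

View pics/scene0.png

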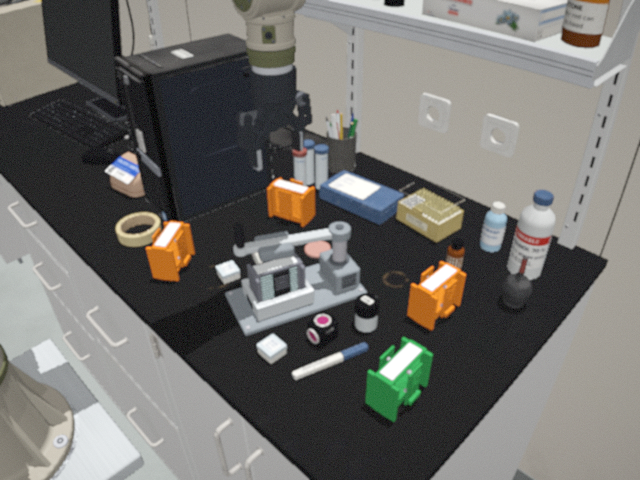

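View pics/side0.png

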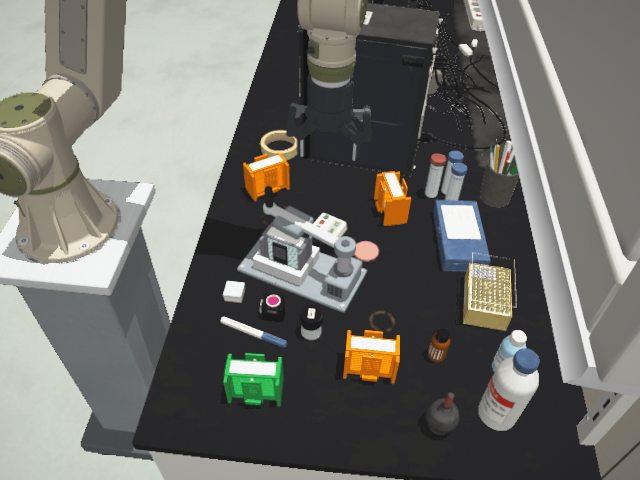

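The meant cassette is the grey glass one in the reader at side (287,252) / scene (277,280). The look-alikes are orange at side (267,176), (392,198) and (372,356), and green at (254,380). Next I measure the dock, the arm and the knob from depth.

```bash
python3 - <<'E'
from h import *
A=[]
for n in("scene","side"):
    f=np.load(n+"0.npz"); P=cloud(f["d"],eyes.calibration(n),f["W"]); p=f["p"].astype(int)
    big=cv2.resize(f["p"][160:360,200:420] if n=="scene" else f["p"][170:330,220:400],None,fx=3,fy=3,interpolation=2)
    cv2.imwrite(f"pics/crop_{n}.png",big[:,:,::-1])
    # seed
    def at(u,v): return P[v-1:v+2,u-1:u+2].reshape(-1,3)
    if n=="scene":
        for q in[(239,238),(277,280),(340,230),(270,250),(345,270),(330,295)]: print(n,q,np.nanmedian(at(*q),0).round(4))
    else:
        for q in[(269,200),(287,252),(346,244),(290,214),(280,222),(345,290)]: print(n,q,np.nanmedian(at(*q),0).round(4))
    X=P.reshape(-1,3); C=p.reshape(-1,3)
    c=np.nanmedian(at(*((277,280) if n=="scene" else (287,252))),0)
    near=(np.hypot(X[:,0]-c[0],X[:,1]-c[1])<.25)
    plate=near&(X[:,2]>.005)&(X[:,2]<.015)&(C.min(1)>70)&(C.max(1)-C.min(1)<35)
    m=np.zeros(480*640,np.uint8); m[plate]=1; m=cv2.morphologyEx(m.reshape(480,640),cv2.MORPH_OPEN,np.ones((2,2)))
    k,l,st,_=cv2.connectedComponentsWithStats(m)
    for i in np.argsort(-st[1:,4])[:4]+1:
        r=cv2.minAreaRect(X[(l==i).ravel()][:,:2].astype(np.float32)); print(" comp",st[i],np.round(r[0],4),np.round(r[1],4),r[2])
    A.append(X[plate])
    knob=near&(X[:,2]>.13)&(X[:,2]<.175)&(C.max(1)<70)
    print(" knob",knob.sum(),np.nanmedian(X[knob],0), X[knob].min(0) if knob.any() else 0, X[knob].max(0) if knob.any() else 0)
A=np.vstack(A); r=cv2.minAreaRect(A[:,:2].astype(np.float32)); print(r)
E
```

```text
scene (239, 238) [ 0.4583 -0.0225  0.1467]
scene (277, 280) [ 0.4826 -0.0848  0.0751]
scene (340, 230) [ 0.6121 -0.1122  0.1277]
scene (270, 250) [ 0.4921 -0.06    0.1221]
scene (345, 270) [ 0.6032 -0.1348  0.0541]
scene (330, 295) [ 0.5701 -0.1274  0.0104]
 comp [ 226  265  140   71 2543] [nan nan] [0. 0.] 0.0
 comp [293 353  53  26 405] [ 0.4394 -0.2303] [0.0077 0.0922] 68.29714965820312
 comp [260 350  27  13  88] [ 0.4065 -0.1573] [0.0193 0.0437] 60.165245056152344
 comp [360 323  18   8  69] [ 0.5637 -0.2309] [0.0123 0.0364] 72.56322479248047
 knob 212 [ 0.45935574 -0.0226164   0.15473341] [ 0.4539904  -0.0275138   0.13013449] [ 0.46991456 -0.01134457  0.17210176]
side (269, 200) [ 0.466  -0.0234  0.1438]
side (287, 252) [ 0.5065 -0.078   0.0616]
side (346, 244) [ 0.6205 -0.1096  0.1312]
side (290, 214) [ 0.5082 -0.0379  0.125 ]
side (280, 222) [ 0.4917 -0.0603  0.1238]
side (345, 290) [ 0.6256 -0.1482  0.0435]
 comp [ 238  242  130   71 2100] [ 0.5353 -0.0745] [0.1211 0.2363] 69.85051727294922
 comp [222 318  42  22 284] [ 0.4423 -0.2285] [0.0129 0.0873] 70.613037109375
 comp [226 297  16   5  42] [ 0.4112 -0.1646] [0.029  0.0069] 8.109251022338867
 comp [305 334  16   5  41] [ 0.5746 -0.2309] [0.0291 0.0097] 22.201906204223633
 knob 134 [ 0.46496222 -0.02314579  0.15350039] [ 0.45566422 -0.0283314   0.1305634 ] [ 0.47112208 -0.01314671  0.17473471]
((0.5280903577804565, -0.08819311857223511), (0.335579514503479, 0.24450179934501648), 72.01822662353516)
```

```bash
python3 -c "
import cv2,numpy as np
a=cv2.imread('pics/crop_scene.png');b=cv2.imread('pics/crop_side.png');print(a.shape,b.shape)
a=cv2.resize(a,(400,364));b=cv2.resize(b,(400,356));o=np.zeros((364,800,3),np.uint8);o[:,:400]=a;o[:356,400:]=b;cv2.imwrite('pics/crop.png',o)"
```

```text
(600, 660, 3) (480, 540, 3)
```

View pics/crop.png

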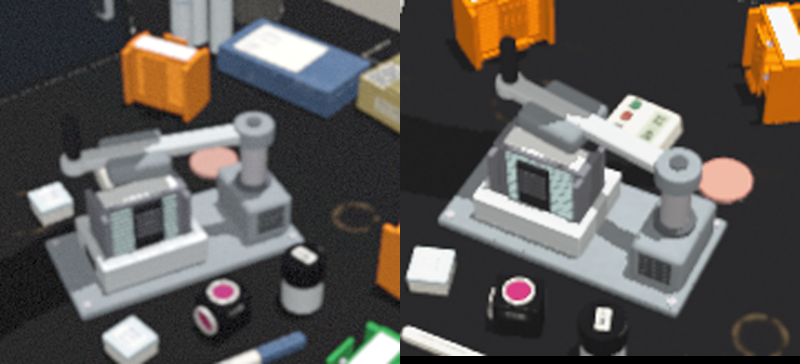

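The crop confirms the grey glass cassette seated under the reader's arm. Estimates:

| Item | Value |
|---|---|
| Dock yaw | about -20° |
| Pivot | about (0.615, -0.112) |
| Knob | about (0.463, -0.020) |
| Arm angle | about -0.19 |

I will grip the knob and swing the arm to the negative (left) side.

```bash
python3 -m jog '[-0.3,-0.05,0,0,0,0,1, -0.56,-0.1,0,0,0,0,1, -0.56,-0.1,0,0,0,0,1, -0.56,-0.1,-0.1,0,0,0,1, -0.56,-0.1,-0.2,0,0,0,1, -0.56,-0.1,-0.35,0,0,0,1, -0.56,-0.1,-0.47,0,0,0,1, -0.56,-0.1,-0.47,0,0,0,1]' 25
python3 - <<'E'
from h import *
p,d,c,W=grab("wrist"); cv2.imwrite("pics/w1.png",p[:,:,::-1])
E
```

```text
clock: 0.82
tcp_pos: [0.4594, -0.0193, 0.133]
orientation: [-0.003, 0.707, 0.707, -0.002]
wrist_force: [-0.5, 0.6, -0.2]
finger_gap: 0.0852
grip_force: 0.0
```

View pics/w1.png

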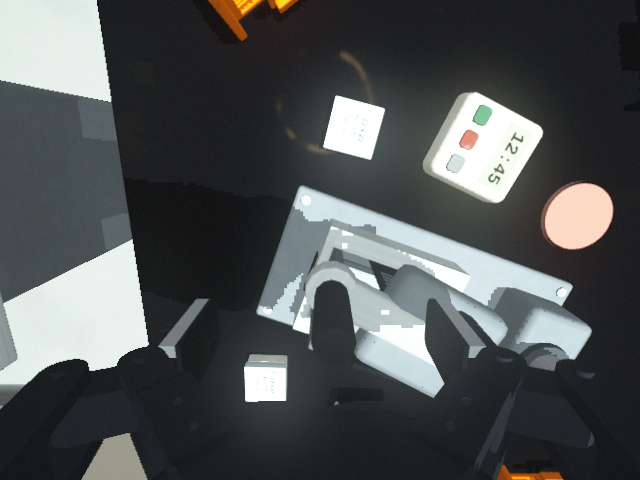

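The knob (330,320) is between the two fingers, so I close on it.

```bash
python3 -m jog '[0,0,0,0,0,0,-1, 0,0,0,0,0,0,-1, 0,0,0,0,0,0,-1, 0,0,0,0,0,0,-1, 0,0,0,0,0,0,-1, 0,0,0,0,0,0,-1, 0,0,0,0,0,0,-1, 0,0,0,0,0,0,-1, 0,0,0,0,0,0,-1, 0,0,0,0,0,0,-1]' 25
python3 - <<'E'
import numpy as np
p=np.array([.615,-.112]); k=np.array([.463,-.020]); r=.178
a0=np.arctan2(*(k-p)[::-1]); P=lambda a: p+r*np.array([np.cos(a),np.sin(a)])
for t in np.arange(0,-1.36,-.11): print(round(t,2), ((P(a0+t)-P(a0))/.2).round(3))
E
```

```text
clock: 1.7
tcp_pos: [0.4637, -0.0202, 0.138]
orientation: [0.001, 0.707, 0.707, 0.0]
wrist_force: [0.2, -0.1, 6.9]
finger_gap: 0.0153
grip_force: 25.5
0.0 [0. 0.]
-0.11 [0.055 0.081]
-0.22 [0.119 0.155]
-0.33 [0.19  0.222]
-0.44 [0.269 0.28 ]
-0.55 [0.353 0.33 ]
-0.66 [0.442 0.37 ]
-0.77 [0.536 0.4  ]
-0.88 [0.631 0.42 ]
-0.99 [0.729 0.429]
-1.1 [0.827 0.427]
-1.21 [0.924 0.414]
-1.32 [1.019 0.391]
```

```bash
python3 -m jog '[0.027,0.041,0,0,0,0,-1, 0.055,0.081,0,0,0,0,-1, 0.119,0.155,0,0,0,0,-1, 0.19,0.222,0,0,0,0,-1, 0.269,0.28,0,0,0,0,-1, 0.353,0.33,0,0,0,0,-1, 0.442,0.37,0,0,0,0,-1, 0.536,0.4,0,0,0,0,-1, 0.631,0.42,0,0,0,0,-1, 0.729,0.429,0,0,0,0,-1, 0.827,0.427,0,0,0,0,-1, 0.827,0.427,0,0,0,0,-1]'
python3 -m jog '[0.05,-0.005,0,0,0,0,-1, 0.097,-0.013,0,0,0,0,-1, 0.145,-0.023,0,0,0,0,-1, 0.185,-0.034,0,0,0,0,-1, 0.185,-0.034,0,0,0,0,-1, 0.185,-0.034,0,0,0,0,-1]'
```

```text
clock: 2.7
tcp_pos: [0.6318, 0.0678, 0.1376]
orientation: [-0.0, 0.707, 0.708, 0.003]
wrist_force: [0.5, 8.0, 7.4]
finger_gap: 0.0152
grip_force: 26.1
clock: 3.2
tcp_pos: [0.6666, 0.0601, 0.1376]
orientation: [-0.0, 0.707, 0.707, 0.002]
wrist_force: [0.6, 5.7, 3.5]
finger_gap: 0.0156
grip_force: 25.8
```

```bash
python3 -m jog '[0,0,0,0,0,0,1, 0,0,0,0,0,0,1, 0,0,0,0,0,0,1, 0,0,0,0,0,0,1, 0,0,0.15,0,0,0,1, 0,0,0.35,0,0,0,1, 0,0,0.55,0,0,0,1, 0,0,0.55,0,0,0,1]'
python3 -m jog '[-0.08,-0.06,0,0,0,0.035,1, -0.17,-0.13,0,0,0,0.07,1, -0.26,-0.2,0,0,0,0.105,1, -0.35,-0.27,0,0,0,0.14,1, -0.44,-0.34,0,0,0,0.175,1, -0.53,-0.41,0,0,0,0.21,1, -0.62,-0.48,0,0,0,0.245,1, -0.71,-0.55,0,0,0,0.28,1, -0.8,-0.62,0,0,0,0.315,1, -0.845,-0.645,0,0,0,0.35,1, -0.845,-0.645,0,0,0,0.388,1, -0.845,-0.645,0,0,0,0.388,1]'
python3 -m jog '[0,0,0,0,0,0,1, 0,0,0,0,0,0,1]'
python3 - <<'E'
from h import *
s=env.get_state(); print(s["joint_pos"].round(3))
p,d,c,W=grab("wrist"); cv2.imwrite("pics/w2.png",p[:,:,::-1]); np.savez("wrist2.npz",p=p,d=d,W=W)
for n in("scene","side"):
    p,d,c,W=grab(n); np.savez(n+"2.npz",p=p,d=d,W=W)
    if n=="side": cv2.imwrite("pics/s2.png",p[:,:,::-1])
E
```

```text
clock: 3.87
tcp_pos: [0.6684, 0.0582, 0.2566]
orientation: [0.005, 0.707, 0.707, 0.004]
wrist_force: [1.2, 0.1, 1.6]
finger_gap: 0.0853
grip_force: 0.0
clock: 4.87
tcp_pos: [0.4957, -0.071, 0.2475]
orientation: [0.0, 0.174, 0.985, -0.0]
wrist_force: [0.7, 0.5, -0.2]
finger_gap: 0.0858
grip_force: 0.0
clock: 5.03
tcp_pos: [0.4966, -0.0704, 0.2473]
orientation: [0.0, 0.176, 0.984, 0.0]
wrist_force: [0.2, -0.6, -0.3]
finger_gap: 0.0853
grip_force: 0.0
[-0.301  0.166 -0.106  1.298  0.     0.054]
```

View pics/w2.png

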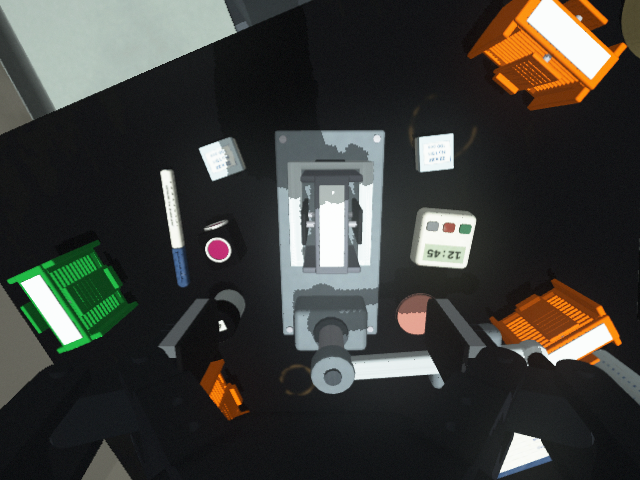

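View pics/s2.png

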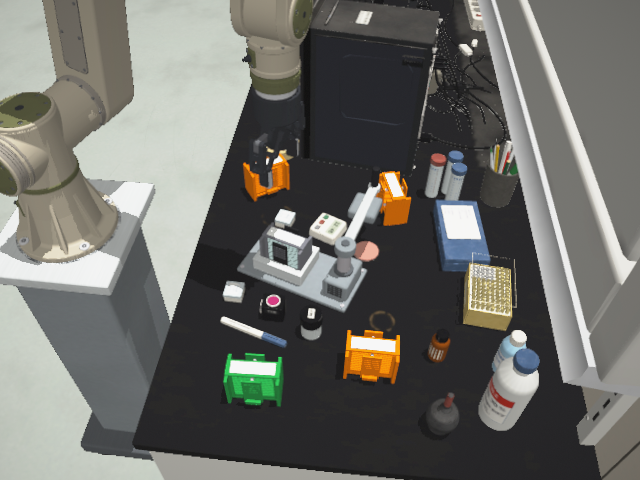

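The reader arm is now off to the left, near 90°, and the cassette is uncovered at wrist (332,222). The catches are dark at (308,215) and (356,215). I measure its centre and yaw from the wrist depth.

```bash
python3 - <<'E'
from h import *
def fit(n,zlo,zhi,ctr,rad):
    f=np.load(n+"2.npz"); P=cloud(f["d"],eyes.calibration(n),f["W"]).reshape(-1,3)
    m=(P[:,2]>zlo)&(P[:,2]<zhi)&(np.hypot(P[:,0]-ctr[0],P[:,1]-ctr[1])<rad)
    q=P[m]; 
    if len(q)>5:
        print(n,len(q),"med",np.median(q,0).round(4),"rect",[np.round(x,4) for x in cv2.minAreaRect(q[:,:2].astype(np.float32))])
    return q
for n in("wrist","side","scene"):
    print("cassette top"); fit(n,.080,.098,(.498,-.069),.07)
    print("well rim"); fit(n,.035,.044,(.498,-.069),.085)
    print("plate"); fit(n,.006,.014,(.535,-.083),.14)
    print("boss"); fit(n,.122,.134,(.615,-.112),.026)
    print("knob"); fit(n,.135,.18,(.667,.06),.04)
f=np.load("wrist2.npz"); c=eyes.calibration("wrist")
print("boss",onplane(c,f["W"],[(333,375)],.128))
print("top corners",onplane(c,f["W"],[(303,172),(360,172),(303,272),(360,272)],.089).round(4))
print("plate corners",onplane(c,f["W"],[(276,132),(384,132),(378,334)],.010).round(4))
E
```

```text
cassette top
wrist 4040 med [ 0.4965 -0.0616  0.0882] rect [array([ 0.4991, -0.0626]), array([0.0545, 0.0901]), np.float64(69.7027)]
well rim
wrist 3195 med [ 0.4852 -0.0527  0.0392] rect [array([ 0.4994, -0.0624]), array([0.0851, 0.1085]), np.float64(70.0914)]
plate
wrist 10193 med [ 0.5033 -0.0646  0.0092] rect [array([ 0.5237, -0.0823]), array([0.2387, 0.2628]), np.float64(44.6635)]
boss
wrist 1420 med [ 0.6136 -0.1043  0.1272] rect [array([ 0.6162, -0.1048]), array([0.0388, 0.0388]), np.float64(41.307)]
knob
wrist 175 med [0.6581 0.0656 0.1408] rect [array([0.6588, 0.0649]), array([0.0051, 0.0132]), np.float64(11.8199)]
cassette top
side 815 med [ 0.5024 -0.0658  0.0886] rect [array([ 0.5005, -0.0632]), array([0.0571, 0.0904]), np.float64(70.9528)]
well rim
side 658 med [ 0.5072 -0.0889  0.0399] rect [array([ 0.5004, -0.0636]), array([0.0886, 0.1088]), np.float64(69.7801)]
plate
side 2247 med [ 0.56   -0.1024  0.0102] rect [array([ 0.5319, -0.0791]), array([0.2688, 0.241 ]), np.float64(70.5827)]
boss
side 300 med [ 0.6178 -0.1093  0.1284] rect [array([ 0.6174, -0.1072]), array([0
[... 345 characters left out ...]
ray([ 0.5   , -0.0637]), array([0.0886, 0.1095]), np.float64(69.5332)]
plate
scene 2641 med [ 0.5013 -0.0969  0.0096] rect [array([ 0.5301, -0.081 ]), array([0.2649, 0.2405]), np.float64(70.1556)]
boss
scene 267 med [ 0.6134 -0.1093  0.1276] rect [array([ 0.6163, -0.1073]), array([0.0402, 0.0374]), np.float64(43.8341)]
knob
scene 91 med [0.6641 0.0605 0.1472] rect [array([0.6646, 0.0631]), array([0.0135, 0.0135]), np.float64(15.0102)]
boss [[ 0.61596269 -0.10408849  0.128     ]]
top corners [[ 0.4463 -0.0687  0.089 ]
 [ 0.463  -0.0234  0.089 ]
 [ 0.5304 -0.1012  0.089 ]
 [ 0.5486 -0.0522  0.089 ]]
plate corners [[ 0.4026 -0.0862  0.01  ]
 [ 0.4416  0.019   0.01  ]
 [ 0.6639 -0.0589  0.01  ]]
```

```bash
python3 - <<'E'
import cv2,numpy as np
f=np.load("wrist2.npz"); a=f["p"][120:350,260:420]; cv2.imwrite("pics/w2c.png",cv2.resize(a,None,fx=2.6*1,fy=2.6,interpolation=2)[:,:,::-1])
E
```

```text
(no output)
```

View pics/w2c.png

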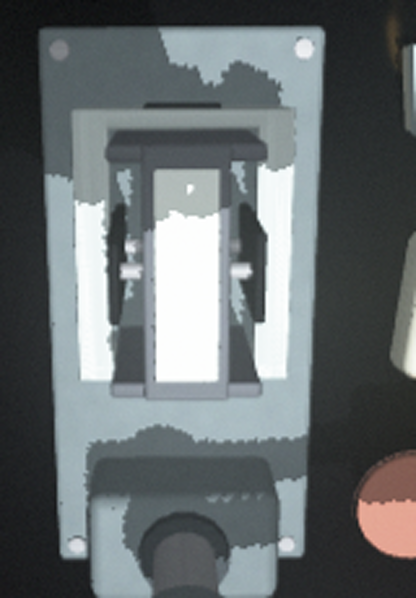

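The three views agree: cassette centre about (0.4995, -0.063), yaw -20°, arm angle about -1.50 rad. I descend part way and check.

```bash
python3 -m jog '[0.015,0.037,-0.1,0,0,0,1, 0.015,0.037,-0.25,0,0,0,1, 0.015,0.037,-0.4,0,0,0,1, 0.015,0.037,-0.55,0,0,0,1, 0.015,0.037,-0.65,0,0,0,1, 0.015,0.037,-0.65,0,0,0,1, 0.015,0.037,-0.65,0,0,0,1, 0.015,0.037,-0.65,0,0,0,1]' 40
python3 - <<'E'
from h import *
s=env.get_state(); R=Rq(s["orientation"]).as_matrix(); print(R[:,1].round(4), np.degrees(np.arctan2(R[1,1],R[0,1])))
p,d,c,W=grab("wrist"); P=cloud(d,c,W).reshape(-1,3)
for a,b in((.083,.095),(.036,.043)):
    q=P[(P[:,2]>a)&(P[:,2]<b)&(np.hypot(P[:,0]-.4995,P[:,1]+.063)<.075)]; print(len(q),cv2.minAreaRect(q[:,:2].astype(np.float32)))
print(s["tcp_pos"])
E
```

```text
clock: 5.85
tcp_pos: [0.5004, -0.0631, 0.1185]
orientation: [0.001, 0.175, 0.985, -0.0]
wrist_force: [-0.8, 0.8, -0.1]
finger_gap: 0.0852
grip_force: 0.0
[3.447e-01 9.387e-01 2.000e-04] 69.83569198165145
10722 ((0.4993971288204193, -0.06236054375767708), (0.054330188781023026, 0.09002633392810822), 70.02404022216797)
6545 ((0.49935832619667053, -0.06234022229909897), (0.08532197028398514, 0.10785764455795288), 70.1816635131836)
[ 0.50041917 -0.06314319  0.11852173]
```

```bash
python3 -m jog '[-0.003,0.003,-0.1,0,0,0,1, -0.003,0.003,-0.2,0,0,0,1, -0.003,0.003,-0.28,0,0,0,1, -0.003,0.003,-0.352,0,0,0,1, -0.003,0.003,-0.352,0,0,0,1, -0.003,0.003,-0.352,0,0,0,1]' 40
python3 -m jog '[0,0,0,0,0,0,-1, 0,0,0,0,0,0,-1, 0,0,0,0,0,0,-1, 0,0,0,0,0,0,-1, 0,0,0,0,0,0,-1, 0,0,0,0,0,0,-1, 0,0,0,0,0,0,-1, 0,0,0,0,0,0,-1, 0,0,0,0,0,0,-1, 0,0,0,0,0,0,-1]' 40
```

```text
clock: 6.4
tcp_pos: [0.4995, -0.0626, 0.0479]
orientation: [0.0, 0.175, 0.985, 0.0]
wrist_force: [0.8, 0.3, 0.8]
finger_gap: 0.0857
grip_force: 0.0
clock: 7.23
tcp_pos: [0.5001, -0.0625, 0.049]
orientation: [0.002, 0.175, 0.985, 0.0]
wrist_force: [-2.7, 2.1, 11.0]
finger_gap: 0.0344
grip_force: 39.7
```

```bash
python3 -m jog '[0,0,0.015,0,0,0,-1, 0,0,0.03,0,0,0,-1, 0,0,0.05,0,0,0,-1, 0,0,0.07,0,0,0,-1, 0,0,0.09,0,0,0,-1, 0,0,0.09,0,0,0,-1]' 40
python3 - <<'E'
from h import *
p,d,c,W=grab("scene"); P=cloud(d,c,W).reshape(-1,3)
a=p[220:360,210:400]; b=grab("side")[0][200:320,220:380]
o=np.hstack([cv2.resize(a,(400,300),interpolation=2),cv2.resize(b,(400,300),interpolation=2)]); cv2.imwrite("pics/g3.png",o[:,:,::-1])
E
```

```text
clock: 7.73
tcp_pos: [0.499, -0.0625, 0.0656]
orientation: [0.0, 0.175, 0.985, 0.0]
wrist_force: [0.2, -0.7, -3.2]
finger_gap: 0.0339
grip_force: 41.2
```

View pics/g3.png

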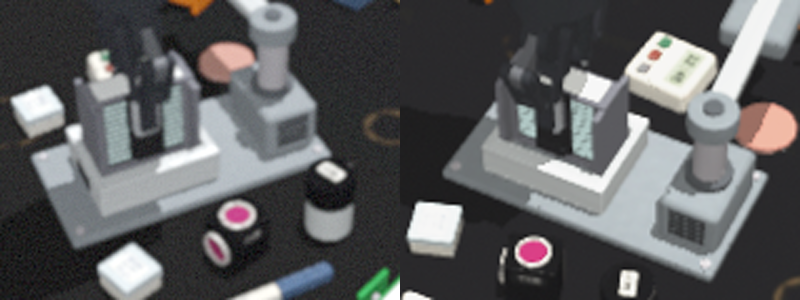

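The wrist reads -3.2 N, about the cassette's weight, and the cassette sits higher in the well, held by the black catch. It is free, so I lift on.

```bash
python3 -m jog '[0,0,0.04,0,0,0,-1, 0,0,0.09,0,0,0,-1, 0,0,0.15,0,0,0,-1, 0,0,0.22,0,0,0,-1, 0,0,0.29,0,0,0,-1, 0,0,0.36,0,0,0,-1, 0,0,0.43,0,0,0,-1, 0,0,0.5,0,0,0,-1, 0,0,0.55,0,0,0,-1, 0,0,0.58,0,0,0,-1, 0,0,0.6,0,0,0,-1, 0,0,0.6,0,0,0,-1]' 40
python3 -m jog '[0,0,0,0,0,0,-1, 0,0,0,0,0,0,-1, 0,0,0,0,0,0,-1, 0,0,0,0,0,0,-1]' 40
python3 - <<'E'
from h import *
a=grab("scene")[0][120:400,150:450]; b=grab("side")[0][130:350,180:420]
o=np.hstack([cv2.resize(a,(400,373),interpolation=2),cv2.resize(b,(400,373),interpolation=2)]); cv2.imwrite("pics/g4.png",o[:,:,::-1])
E
```

```text
clock: 8.83
tcp_pos: [0.499, -0.0625, 0.1857]
orientation: [0.0, 0.175, 0.985, -0.0]
wrist_force: [0.2, -0.2, -4.2]
finger_gap: 0.0339
grip_force: 41.2
clock: 9.17
tcp_pos: [0.4984, -0.0623, 0.1843]
orientation: [-0.001, 0.175, 0.985, 0.0]
wrist_force: [0.4, -0.9, -3.0]
finger_gap: 0.0333
grip_force: 41.2
```

View pics/g4.png

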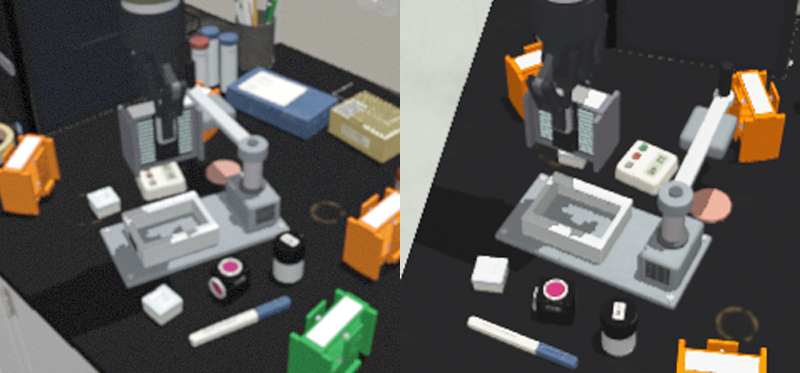

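The cassette is out of the empty well and held up by its catches; everything else is where it was. I check that it is level and that the grip is stable.

```bash
python3 -m jog '[0,0,0,0,0,0,-1, 0,0,0,0,0,0,-1, 0,0,0,0,0,0,-1, 0,0,0,0,0,0,-1, 0,0,0,0,0,0,-1, 0,0,0,0,0,0,-1]' 40
python3 - <<'E'
from h import *
u=np.array([.94,-.342])
for n in("wrist","scene","side"):
    p,d,c,W=grab(n); P=cloud(d,c,W).reshape(-1,3); C=p.reshape(-1,3).astype(int)
    r=P[:,:2]-[.4995,-.0625]; x=r@u; y=r@np.array([.342,.94])
    for lo,hi in((-.05,-.036),(.036,.05)):
        m=(x>lo)&(x<hi)&(abs(y)<.027)&(P[:,2]>.13)&(P[:,2]<.30)
        if m.sum()>10: print(n,lo,m.sum(),np.percentile(P[m,2],[2,50,90,98]).round(4))
E
```

```text
clock: 9.77
tcp_pos: [0.4989, -0.0624, 0.1849]
orientation: [0.0, 0.175, 0.985, 0.0]
wrist_force: [-0.1, -0.3, -4.3]
finger_gap: 0.0339
grip_force: 41.2
wrist -0.05 8869 [0.1532 0.2191 0.2236 0.2248]
wrist 0.036 90 [0.1849 0.1931 0.1976 0.1979]
scene -0.05 500 [0.1497 0.1952 0.2235 0.2249]
scene 0.036 278 [0.149  0.195  0.223  0.2246]
side -0.05 183 [0.1498 0.1798 0.2136 0.2204]
side 0.036 540 [0.1495 0.1935 0.2227 0.2252]
```

Both ends top out at about 0.225 m, so it is level and roughly 13.5 cm up. Handing in.

```bash
python3 -c "
from workcell import env
print(env.hand_in())"
```

```text
the job is handed in; nothing more can be done
None
```

The job is handed in: the reader's arm is parked about a quarter turn to the left, at -1.5 rad, and the glass cassette is held level by its pinched catches about 13.5 cm above where it sat, with nothing else on the worktop visibly moved.

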